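# Copy the batten's angle onto the setting gauge and clamp it

## Task

Without grasping anything, push the long steel arm of the angle gauge gently round with a fingertip until it is parallel, within about two degrees, to the oak batten lying beside the gauge. Then push the gauge's short clamp lever fully in, until it lies along the grey crossbar pointing at the arm's pivot, and leave the arm as set. Do not lift or move the batten or anything else on the desk.

Things in the scene. Friction and masses are not known exactly. Their poses are not given: they have to be found in the camera images.
- pointer (a joint): angle (rad) of the gauge's long steel arm; 0: it points along the gauge's +x axis; positive: anticlockwise seen from above; stops at -1.1 and 1.1. It starts at 0.45 to 0.9, always anticlockwise of the angle wanted (which lies between -0.75 and 0.1). Stiff hinge: it stays where it is left, about 2 N at its end turns it
- pointer_end (a point): middle of the free end of the long steel arm, 33 mm above the desk; x points outwards along the arm. The arm is a straight bar 170 mm long from its pivot, 16 mm wide, underside 22 mm and top 44 mm above the desk (a 20 mm radius hub and brass cap up to 56 mm at the pivot); its last 50 mm stand out past the dial plate, over the bare desk
- gauge_pivot (a point): pivot of the long arm, 33 mm above the desk, with the axes of the gauge: z up, x the zero direction of the arm, y to its left. The gauge is screwed to the desk: a grey round dial plate of 120 mm radius, 10 mm thick, centred on this pivot, with a grey crossbar 56 mm wide, 310 mm long along y, 12 mm thick, through the centre
- lever (a joint): angle (rad) of the short dark clamp lever; 0: open, it points along the gauge's -x axis; grows anticlockwise seen from above to the stop at 1.571: closed, it lies along the crossbar pointing along -y, at the arm's pivot. Starts at 0 to 0.3; stays where it is left, about 1.5 N turns it
- lever_pivot (a point): pivot of the clamp lever, on the crossbar 120 mm to the +y side of the arm's pivot, 34 mm above the desk, axes of the gauge
- lever_end (a point): middle of the free end of the clamp lever, 34 mm above the desk; -x points outwards along the lever. The lever is a bar 80 mm long from its pivot, 12 mm wide, from 24 to 44 mm above the desk, hub of 13 mm radius
- batten: straight loose oak batten 240 x 36 x 22 mm lying flat on the left or the right of the gauge; origin at the centre of its underside, x along its length. The wanted arm direction is parallel to this x. An orange set square (170 x 104 mm, 4 mm thick) lies on the other side
- set_square: orange plastic set square, 170 x 104 x 4 mm, loose, leave alone; origin near its middle
- eraser: black rubber 45 x 22 x 14 mm, near the robot's side of the gauge, loose, leave alone; origin under its centre
- weight: brass paperweight 40 mm across, 42 mm tall, beyond the arm's sweep, loose, leave alone; origin under its centre
- mug: white mug, 80 mm across, 90 mm tall, on the robot's side, right, loose, leave alone; origin under its centre
- brush_jar: clear jar 72 mm across, 100 mm tall, on the robot's side of the gauge, left, loose, leave alone; origin under its centre
- lens: black cylinder 64 mm across, 55 mm tall, beyond the arm's sweep, loose, leave alone; origin under its centre
Mind the look-alikes: they are no part of the job. What is meant by the batten is not white, and is the larger of those in its own colour.

How it is judged:
By the outcome, as a careful person would: the job done as asked, in the order asked, and still so for the second after the job is handed in, with the robot touching nothing.
It also fails if it takes over 64 s, if anything falls off the work surface, if the arm or the gripper's body presses on something with over 40 N, if the wrist force passes 120 N, or if a joint passes its speed limit or range.

## Robot

A 6-joint arm with a two-finger parallel gripper is mounted at the origin on the work surface. World frame = base frame: x ahead of the robot, y to its left, z up, the work surface at z = 0. Lengths are in m, angles in degrees, forces in N, time in s.
With the tool pointing down it reaches from about 0.425 to 1.125 m from the base axis. Payload 14.9 kg.
Tool frame: the origin (TCP) lies on the centre line of the jaws, within the pads' length; the fingertips stand ctrl.tips_ahead ahead of it and the grasp point (between the pads) lies 2 mm behind it (ctrl.tips_ahead is the distance from the TCP to the fingertips, in m); z points along the fingers, y is the line along which they close (so a half turn about z gives the same grasp; the last joint's range is limited). The gripper opens to 91 mm and grips with 3 to 60 N. Pads are 32 mm wide; open, the fingers measure 118 mm over their backs; the gripper's body (76 mm by 178 mm) begins 60 mm behind the grasp point.
Start: joints at [-66.022, 21.709, 99.362, -0, 58.929, -1.908], TCP at [0.306, -0.63, 0.231] pointing down, gripper open.
Joint ranges: [-158.91, 158.91], [-42.39, 125.64], [0.06, 152.35], [-60.88, 240.88], [17.5, 164.5], [-176.32, 176.32]. Speed limits (degrees/s): [108.29, 108.29, 136.94, 180, 180, 180].

## Interface

Orientations are given as a 3x3 rotation matrix whose columns are the frame's x, y, z axes.
In Python, from plant import ctrl gives the robot as it stands. The module is installed in compiled form; this text tells all that it offers.
- The arm moves only by the tool apply_moves, never from a script. Its argument "increments" is a list of rows, each a list of 7 numbers: the closure, from 0 (fully open) to 1 (shut), then the shift along the tool's x, y, z in cm, then the turn, a rotation vector about the tool's x, y, z in degrees. A call has 1 to 8 rows; each row shifts and turns the commanded pose from where the row before left it, along the tool's axes as they then stand; what a row does not reach is not made up. A row lasts 1/10 s, in which the tool goes at most 50 mm and 8.59 degrees, less where a joint would pass 70% of its speed; a pose out of reach is approached as far as the arm can. A call with a gripper value outside its range is refused whole. The fingers move at their own pace and stop on an object; the grip force is fixed at half the most. Time passes only in rows, so rows that do not move let the fingers close. It gives the time, the measured TCP pose, the force, the opening and the grip force at its end, in the units of the state.
- ctrl.get_obs(): the state, without advancing time (a new reading comes with each control period).
- ctrl.snapshot(name): name is "scene" or "top" or "wrist"; returns a dict with "color" (420x560x3 uint8, blue, green, red), "z_map" (420x560 float32, m along the optical axis (not along the pixel's ray), 0 where there is no reading), "intrinsics" (3x3 intrinsics, pixels), "rvec" (rotation vector, rad) and "tvec" (3), from world to camera coordinates, as OpenCV has them; the wrist camera has in their place "mount" (4x4, takes a point from camera to tool coordinates, whose origin is the TCP and whose axes are the flange's). Camera axes: x right, y down, z forward; pixel columns grow to the right and rows downward; lengths in m; the calibration is good to about 2 mm. The wrist camera is an equidistant fisheye: a pixel r from the principal point sees the ray r / f radians off the axis. A picture is of the moment at which its call begins: read the wrist's pose just before it.
- ctrl.job_done(): hands the job in; it is judged then, once.
The state is a dict: "time": time; "joint_pos": joint angles; "qvel": joint speeds; "effort": joint torques, N m; "tcp_pos": TCP position; "orientation": TCP orientation; "force": force on the tool from outside, world axes, zero at the start; "torque": the same for the moment, N m; "width": finger opening in m; "gripper_force": force on a finger pad.
Only numpy, scipy, OpenCV 4.12 (cv2) and the standard library are available. Lean on these libraries where they do the work, as an engineer would, in place of code of your own. Each camera call takes 0.05 s, during which the arm holds its last target. There are 200 camera calls.

## Working session

There is one attempt and no reset: what is moved stays moved. The work goes in short steps, Python scripts to look and compute and a tool call to move; the robot and the scene stay as the last step left them, time stands still between calls to the robot, and variables do not carry over. Pictures are saved under pics/ and viewed, at most 10 in all, crops included, and the job is handed in when it is done.

Besides the shell and the picture viewer there is one more tool, called as name(argument=value, ...) on one line, values as JSON. apply_moves: Moves the arm, as the interface text tells. Its arguments: {"type":"object","properties":{"increments":{"type":"array","items":{"type":"array","items":{"type":"number"}}}},"required":["increments"]}

```bash
mkdir -p pics
cat > h.py <<'E'
import numpy as np, cv2
from plant import ctrl
def snap(n):
    s=ctrl.snapshot(n); return s
def world(s):
    R,_=cv2.Rodrigues(np.array(s["rvec"],float)); t=np.array(s["tvec"],float).ravel()
    K=np.array(s["intrinsics"],float); return R,t,K
def ray(s,u,v,h):
    R,t,K=world(s); d=R.T@np.linalg.inv(K)@np.array([u,v,1.]); c=-R.T@t
    return c+d*(h-c[2])/d[2]
def cloud(s):
    R,t,K=world(s); z=s["z_map"]; v,u=np.mgrid[:z.shape[0],:z.shape[1]]
    p=np.stack([(u-K[0,2])/K[0,0]*z,(v-K[1,2])/K[1,1]*z,z],-1)
    return (p-t)@R
E
python3 - <<'E'
from h import *
import pickle
o=ctrl.get_obs(); print({k:np.round(v,3).tolist() for k,v in o.items()}, ctrl.tips_ahead)
for n in("top","scene"):
    s=snap(n); cv2.imwrite(f"pics/{n}0.png",s["color"]); pickle.dump(s,open(n+"0.pkl","wb"))
    R,t,K=world(s); print(n,-R.T@t,K[0,0],R.tolist())
E
```

```text
{'time': 0.0, 'joint_pos': [-66.02, 21.737, 99.397, 0.001, 58.931, -1.906], 'qvel': [-0.044, -0.022, 0.033, -0.097, -0.024, -0.06], 'effort': [-0.001, -76.374, -43.437, 0.065, 0.042, -0.0], 'tcp_pos': [0.305, -0.629, 0.23], 'orientation': [[0.9, 0.437, -0.0], [0.437, -0.9, 0.001], [0.0, -0.001, -1.0]], 'force': [-0.139, 1.206, 1.083], 'torque': [-0.037, -0.03, -0.011], 'gripper_force': 0.0, 'width': 0.091} 0.017
top [ 0.33525559 -0.06010866  1.66730087] 462.83159622160326 [[-0.02815831844000649, -0.9995977391772877, -0.003386581504566881], [-0.9928743524808923, 0.02836104986553878, -0.11574182924152393], [0.11579131784499569, 0.00010335463385888893, -0.9932735575004193]]
scene [1.08170445 0.40891356 0.83732631] 390.6845941956218 [[-0.6751060780848461, 0.7377141473227168, 0.003101640342513118], [0.5416874883371711, 0.498561129854988, -0.6767654429539706], [-0.5008057989998365, -0.4552083442091475, -0.7361921726359915]]
```

View pics/top0.png

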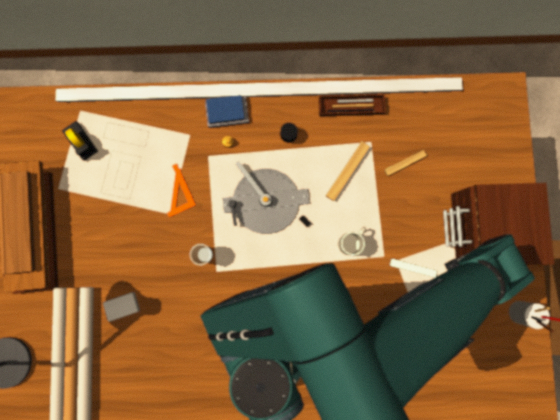

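View pics/scene0.png

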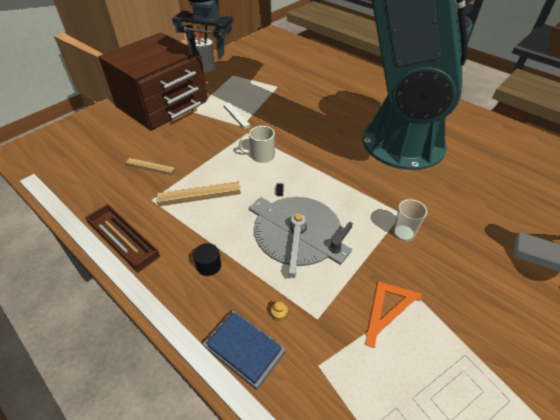

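The top view shows the gauge pivot at (265,200), the arm tip at (240,163) and the lever at (236,212). Candidates for the batten:
- Large oak strip: top (348,171), scene (199,192).
- Short oak strip: top (406,162), scene (150,166).
- White strips: top (413,268) and (260,90).

I choose the large oak one at (348,171), and will measure it and check it in a crop.

```bash
cat > m.py <<'E'
from h import *
import pickle
def line(s,mask,h):
    v,u=np.nonzero(mask); P=np.array([ray(s,a,b,h)[:2] for a,b in zip(u,v)])
    (c,wh,a)=cv2.minAreaRect((P*1000).astype(np.float32)); m=P.mean(0)
    w,V=np.linalg.eigh(np.cov((P-m).T)); d=V[:,1]; d=d*np.sign(d[0])
    return np.round(c,1),np.round(wh,1),np.degrees(np.arctan2(d[1],d[0])),len(P)
def comp(mask,seed):
    n,l=cv2.connectedComponents(mask.astype(np.uint8)); 
    k=l[seed[1]-3:seed[1]+4,seed[0]-3:seed[0]+4].ravel(); k=k[k>0]
    return l==np.bincount(k).argmax() if len(k) else np.zeros(mask.shape,bool)
if __name__=="__main__":
    for n,bs,ps in(("top",(348,171),(265,200)),("scene",(199,192),(299,218))):
        s=pickle.load(open(n+"0.pkl","rb")); c=s["color"]; C=cloud(s); Z=C[...,2]
        hsv=cv2.cvtColor(c,cv2.COLOR_BGR2HSV)
        print(n,"hsv batten",hsv[bs[1],bs[0]],"z",Z[bs[1],bs[0]],"pivot",hsv[ps[1],ps[0]],C[ps[1],ps[0]])
        m=comp((Z>.016)&(Z<.03),bs); print("batten z-mask",line(s,m,.022), "Zmed",np.median(Z[m]))
        P=C[m]; print(np.round([P.min(0),P.max(0)],3).tolist())
        b=C[ps[1],ps[0]]; near=np.hypot(*(C[...,:2]-b[:2]).transpose(2,0,1))<.2
        a=near&(Z>.036)&(Z<.05); 
        nn,l,st,ce=cv2.connectedComponentsWithStats(a.astype(np.uint8))
        for i in range(1,nn):
            if st[i,4]>12: print("comp",ce[i].round(1),line(s,l==i,.044),np.median(Z[l==i]).round(4))
        cap=near&(hsv[...,1]>110)&(hsv[...,0]<30)&(Z>.045)&(Z<.07)
        v,u=np.nonzero(cap); print("cap",len(u),ray(s,u.mean(),v.mean(),.056),np.median(Z[cap]))
        x0,y0,x1,y1=(200,120,400,270) if n=="top" else (140,120,400,315)
        cv2.imwrite(f"pics/{n}crop.png",cv2.resize(c[y0:y1,x0:x1],None,fx=800/(x1-x0)*.98,fy=800/(x1-x0)*.98,interpolation=cv2.INTER_CUBIC))
E
python3 m.py
```

```text
top hsv batten [ 18 155 234] z 0.02116407417685845 pivot [ 19 197 227] [ 0.53449305 -0.01443208  0.05490442]
batten z-mask (array([ 638.1, -314.9]), array([ 35.9, 240.4]), np.float64(-35.298702357402156), 607) Zmed 0.022469977050353338
[[0.532, -0.395, 0.016], [0.746, -0.233, 0.03]]
comp [254.  183.9] (array([597.4,  31.9]), array([189.,  38.]), np.float64(35.182576777362954), 245) 0.0446
comp [233.2 211.5] (array([496.6, 101.4]), array([92.8, 21.7]), np.float64(7.486209855782644), 90) 0.0447
cap 25 [ 0.53799282 -0.0159577   0.056     ] 0.05706545565526562
scene hsv batten [ 18 119 190] z 0.021452343522941782 pivot [ 19 158 205] [ 0.54414598 -0.00789849  0.05834845]
batten z-mask (array([ 641.8, -311.1]), array([ 43.3, 238.3]), np.float64(-35.31943798592356), 817) Zmed 0.022210832673085275
[[0.536, -0.399, 0.016], [0.747, -0.231, 0.027]]
comp [295.  242.8] (array([600.1,  35.2]), array([195.3,  37.8]), np.float64(35.59235361528667), 430) 0.0447
comp [340.5 235.5] (array([501.1,  98.3]), array([95.9, 26.8]), np.float64(8.13649287508081), 171) 0.0453
cap 37 [ 0.54193367 -0.01286634  0.056     ] 0.055850726721448106
```

View pics/scenecrop.png

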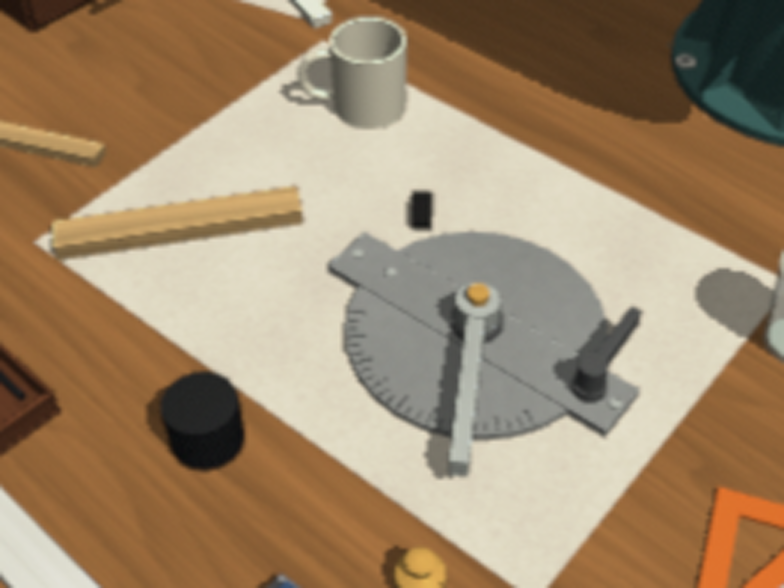

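View pics/topcrop.png

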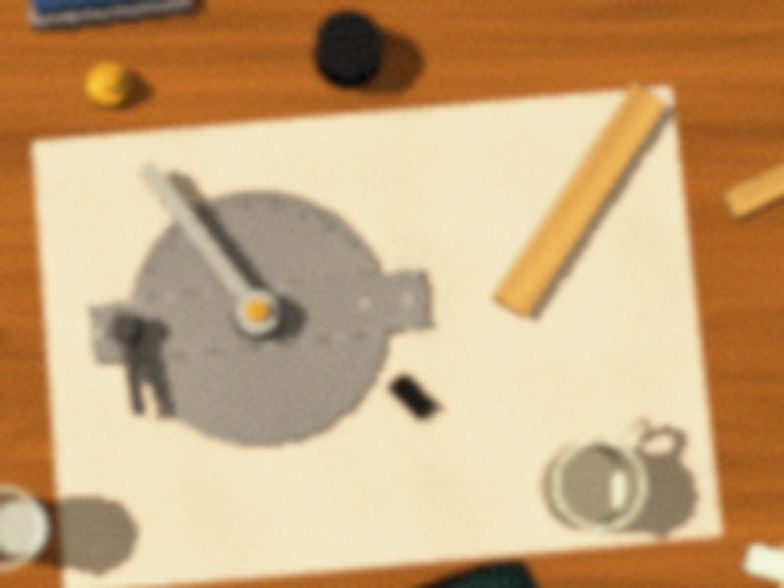

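Both crops confirm the batten: oak, 240 x 36 mm, measured height 22 mm, direction -35.3° in both views. The crop shows the arm tip at (150,172), the lever at (150,375), and the weight and lens clear of the sweep. Next I'll measure the gauge axes, the arm and lever angles, and plan the approach.

```bash
cat > meas.py <<'E'
from m import *
PIV=np.array([.540,-.0145]); GY=7.0
def fit(P):
    vx,vy,x,y=cv2.fitLine(P.astype(np.float32),cv2.DIST_HUBER,0,1e-4,1e-4).ravel()
    a=np.degrees(np.arctan2(vy,vx)); return (a+90)%180-90
def bar(s,piv,zlo,zhi,h,rmin,rmax,allow=None):
    C=cloud(s); Z=C[...,2]; rr=np.hypot(*(C[...,:2]-piv).transpose(2,0,1))
    m=(Z>zlo)&(Z<zhi)&(rr>rmin)&(rr<rmax)
    if allow is not None: m&=allow(C)
    n,l,st,ce=cv2.connectedComponentsWithStats(m.astype(np.uint8))
    m=l==1+st[1:,4].argmax(); v,u=np.nonzero(m)
    return np.array([ray(s,a,b,h)[:2] for a,b in zip(u,v)])
def measure(s,n):
    off={"top":(-.002,-.0015),"scene":(.002,.0015)}[n]
    g=np.radians(GY); lp=PIV+.12*np.array([-np.sin(g),np.cos(g)])
    far=lambda C:np.hypot(*(C[...,:2]-lp).transpose(2,0,1))>.1
    A=bar(s,PIV+off,.034,.052,.044,.03,.19,far); m=A.mean(0)-(PIV+off)
    L=bar(s,lp+off,.034,.052,.044,.02,.10); k=L.mean(0)-(lp+off)
    B=bar(s,np.array([.64,-.313])+off,.012,.03,.022,0,.15)
    return "%s arm fit %.2f viaPivot %.2f (n%d) | lever fit %.2f via %.2f (n%d) | batten %.2f"%(n,fit(A),np.degrees(np.arctan2(m[1],m[0])),len(A),fit(L),np.degrees(np.arctan2(k[1],k[0])),len(L),fit(B))
if __name__=="__main__":
    import sys
    for n in("top","scene"):
        print(measure(ctrl.snapshot(n),n))
E
cat > plan.py <<'E'
import sys
from h import *
def plan(x,y,tipz,yaw):
    o=ctrl.get_obs(); R=np.array(o["orientation"]); p=np.array(o["tcp_pos"])
    d=R.T@(np.array([x,y,tipz+ctrl.tips_ahead])-p)*100
    t=np.radians(yaw); c,s=np.cos(t),np.sin(t); T=np.array([[c,s,0],[s,-c,0],[0,0,-1]])
    r=np.degrees(cv2.Rodrigues(R.T@T)[0].ravel())
    print("cm",d.round(2),"turn",r.round(2),"t",o["time"],"F",np.round(o["force"],1),"tcp",p.round(4))
E
python3 - <<'E'
from meas import *
from plan import plan
for n in("top","scene"):
    s=pickle.load(open(n+"0.pkl","rb")); print(measure(s,n))
    C=cloud(s); Z=C[...,2]; hsv=cv2.cvtColor(s["color"],cv2.COLOR_BGR2HSV)
    # grey crossbar+dial: low saturation, near
    off={"top":(-.002,-.0015),"scene":(.002,.0015)}[n]
    D=C[...,:2]-(PIV+off); rr=np.hypot(D[...,0],D[...,1])
    m=(hsv[...,1]<60)&(hsv[...,2]<170)&(Z>.005)&(Z<.02)&(rr<.165)&(rr>.126)
    for sg in(1,-1):
        q=D[m&(D[...,1]*sg>0)&(abs(D[...,0])<.06)]; print(n,sg,len(q),q.mean(0).round(4))
    for nm,uv in {"top":dict(weight=(228,141),lens=(289,132),jar=(201,254),eraser=(305,221)),"scene":dict(weight=(279,309),lens=(207,255),eraser=(280,189),jar=(408,212))}[n].items():
        print(nm,C[uv[1],uv[0]].round(3))
t=np.radians(35.4); e=np.array([np.cos(t),np.sin(t)]); f=np.array([-e[1],e[0]])
P=PIV+.145*e+.042*f; print(P); plan(*P,.213,35)
E
```

```text
top arm fit 35.83 viaPivot 34.92 (n175) | lever fit 8.52 via -171.23 (n55) | batten -35.27
top 1 62 [-0.0135  0.1374]
top -1 76 [ 0.0115 -0.1394]
weight [0.753 0.113 0.044]
lens [ 0.778 -0.106  0.051]
jar [0.353 0.221 0.001]
eraser [ 0.46  -0.154  0.016]
scene arm fit 35.92 viaPivot 35.11 (n299) | lever fit 9.51 via -171.90 (n87) | batten -35.24
scene 1 211 [-0.0089  0.1403]
scene -1 166 [ 0.0111 -0.1387]
weight [0.769 0.126 0.044]
lens [ 0.786 -0.097  0.055]
eraser [ 0.463 -0.15   0.012]
jar [0.331 0.194 0.06 ]
[0.63386372 0.10373114]
cm [ 61.56 -51.63   0.09] turn [-0.05 -0.01 -9.11] t 0.1 F [ 0.3  0.1 -0.9] tcp [ 0.3055 -0.6295  0.2304]
```

apply_moves(increments=[[1,3.4,-2.87,0,0,0,0],[1,3.4,-2.87,0,0,0,0],[1,3.4,-2.87,0,0,0,0],[1,3.4,-2.87,0,0,0,0],[1,3.4,-2.87,0,0,0,0],[1,3.4,-2.87,0,0,0,0],[1,3.4,-2.87,0,0,0,0],[1,3.4,-2.87,0,0,0,0]])

```text
time: 0.9
tcp_pos: [0.4504, -0.3027, 0.2309]
orientation: [[0.9, 0.436, -0.0], [0.436, -0.9, 0.0], [-0.0, -0.0, -1.0]]
force: [0.4, 0.3, -0.1]
width: 0.03
gripper_force: 0.0
```

apply_moves(increments=[[1,3.4,-2.87,0,0,0,0],[1,3.4,-2.87,0,0,0,0],[1,3.4,-2.87,0,0,0,0],[1,3.4,-2.87,0,0,0,0],[1,3.4,-2.87,0,0,0,0],[1,3.4,-2.87,0,0,0,0],[1,3.4,-2.87,0,0,0,-4.5],[1,3.4,-2.87,0,0,0,-4.5]])

```text
time: 1.7
tcp_pos: [0.5918, 0.024, 0.2308]
orientation: [[0.818, 0.575, -0.0], [0.575, -0.818, -0.0], [-0.0, -0.0, -1.0]]
force: [0.6, 0.1, -0.0]
width: 0.0006
gripper_force: 0.0
```

```bash
sed -i 's/GY=7.0/GY=5.0/' meas.py
python3 - <<'E'
from plan import plan
from h import ctrl
plan(.6339,.1037,.213,35.5); print(ctrl.get_obs()["width"],ctrl.get_obs()["joint_pos"])
E
```

```text
cm [ 8.03 -4.1   0.08] turn [-0.    0.   -0.43] t 1.7 F [ 0.6  0.1 -0. ] tcp [0.5918 0.024  0.2308]
0.0005781611421701053 [ 6.78666349e-02  1.21434633e+01  1.12093625e+02 -1.74159377e-03
  5.57664672e+01  5.50018853e+01]
```

apply_moves(increments=[[1,4.0,-2.05,0,0,0,-0.4],[1,4.0,-2.05,0,0,0,0],[1,0,0,4,0,0,0],[1,0,0,4,0,0,0],[1,0,0,4,0,0,0],[1,0,0,3.5,0,0,0],[1,0,0,2.2,0,0,0],[1,0,0,1.0,0,0,0]])

```text
time: 2.5
tcp_pos: [0.6317, 0.1015, 0.0414]
orientation: [[0.816, 0.578, -0.003], [0.578, -0.816, -0.0], [-0.003, -0.002, -1.0]]
force: [0.8, 0.7, 0.9]
width: 0.0006
gripper_force: 0.0
```

Run:
```python
from plan import plan
plan(.6339,.1037,.026,35.5)
```

```text
cm [ 0.3  -0.05 -0.16] turn [-0.09  0.18 -0.21] t 2.5 F [0.8 0.7 0.9] tcp [0.6317 0.1015 0.0414]
```

apply_moves(increments=[[1,0.25,0.5,-0.15,0,0,0],[1,0,0.5,0,0,0,0],[1,0,0.4,0,0,0,0],[1,0,0.3,0,0,0,0],[1,0,0.3,0,0,0,0],[1,0,0.2,0,0,0,0]])

```text
time: 3.1
tcp_pos: [0.6483, 0.0849, 0.0459]
orientation: [[0.816, 0.578, 0.001], [0.578, -0.816, 0.0], [0.001, 0.0, -1.0]]
force: [0.4, -0.2, 0.4]
width: 0.0005
gripper_force: 0.0
```

apply_moves(increments=[[1,0.07,0.51,0,0,0,2],[1,0.07,0.51,0,0,0,2],[1,0.07,0.51,0,0,0,2],[1,0.07,0.51,0,0,0,2],[1,0.07,0.51,0,0,0,2]])

```text
time: 3.6
tcp_pos: [0.6643, 0.0648, 0.0453]
orientation: [[0.905, 0.424, -0.0], [0.424, -0.905, -0.0], [-0.0, -0.0, -1.0]]
force: [-1.4, 1.4, 1.4]
width: 0.0005
gripper_force: 0.8
```

apply_moves(increments=[[1,0.06,0.51,0,0,0,2],[1,0.06,0.51,0,0,0,2],[1,0.06,0.51,0,0,0,2],[1,0.06,0.51,0,0,0,2],[1,0.06,0.51,0,0,0,2],[1,0.06,0.51,0,0,0,2],[1,0.06,0.51,0,0,0,2],[1,0.06,0.51,0,0,0,2]])

```text
time: 4.4
tcp_pos: [0.6816, 0.0277, 0.0454]
orientation: [[0.987, 0.158, 0.0], [0.158, -0.987, 0.0], [0.0, -0.0, -1.0]]
force: [-0.2, 2.4, -0.6]
width: 0.0009
gripper_force: 0.8
```

apply_moves(increments=[[1,0.06,0.51,0,0,0,2],[1,0.06,0.51,0,0,0,2],[1,0.06,0.51,0,0,0,2],[1,0.06,0.51,0,0,0,2],[1,0.06,0.51,0,0,0,2],[1,0.06,0.51,0,0,0,2],[1,0.06,0.51,0,0,0,2],[1,0.06,0.51,0,0,0,2]])

```text
time: 5.2
tcp_pos: [0.6879, -0.0128, 0.0455]
orientation: [[0.993, -0.12, 0.0], [-0.12, -0.993, -0.0], [0.0, -0.0, -1.0]]
force: [-1.3, 1.7, -0.0]
width: -0.0001
gripper_force: 0.8
```

```bash
cat > loc.py <<'E'
from h import *
o=ctrl.get_obs(); R=np.array(o["orientation"]); p=np.array(o["tcp_pos"])
x,y,_=R.T@(p-[.540,-.0145,p[2]])*1000; yaw=np.degrees(np.arctan2(R[1,0],R[0,0]))
print("tool-frame from pivot mm",round(x,1),round(y,1),"yaw",round(yaw,2),"arm if touching",round(yaw-np.degrees(np.arcsin((21.5+y)/np.hypot(x,y))),2),"tipz",round(p[2]-ctrl.tips_ahead,4),"F",np.round(o["force"],1),o["time"])
E
python3 loc.py; python3 meas.py
```

```text
tool-frame from pivot mm 146.7 -19.4 yaw -6.88 arm if touching -7.69 tipz 0.0285 F [-1.3  1.7 -0. ] 5.2Traceback (most recent call last):
  File "meas.py", line 24, in <module>
    print(measure(ctrl.snapshot(n),n))
          ~~~~~~~^^^^^^^^^^^^^^^^^^^^
  File "meas.py", line 17, in measure
    A=bar(s,PIV+off,.034,.052,.044,.03,.19,far); m=A.mean(0)-(PIV+off)
  File "meas.py", line 11, in bar
    m=l==1+st[1:,4].argmax(); v,u=np.nonzero(m)
           ~~~~~~~~~~~~~~~^^
ValueError: attempt to get argmax of an empty sequence
```

apply_moves(increments=[[1,0.06,0.51,0,0,0,2],[1,0.06,0.51,0,0,0,2],[1,0.06,0.51,0,0,0,2],[1,0.06,0.51,0,0,0,2],[1,0.06,0.51,0,0,0,2],[1,0.06,0.51,0,0,0,2],[1,0.06,0.51,0,0,0,2],[1,0.06,0.51,0,0,0,2]])

```text
time: 6.05
tcp_pos: [0.6828, -0.0534, 0.0455]
orientation: [[0.921, -0.389, 0.0], [-0.389, -0.921, -0.0], [0.0, -0.0, -1.0]]
force: [0.3, 2.0, -0.2]
width: 0.0003
gripper_force: 0.8
```

apply_moves(increments=[[1,0.06,0.51,0,0,0,2],[1,0.06,0.51,0,0,0,2],[1,0.06,0.51,0,0,0,2],[1,0,0,0,0,0,0]])

```text
time: 6.45
tcp_pos: [0.6779, -0.0683, 0.0454]
orientation: [[0.876, -0.482, -0.0], [-0.482, -0.876, -0.0], [-0.0, 0.0, -1.0]]
force: [0.5, -0.1, 0.4]
width: 0.0004
gripper_force: 0.0
```

```bash
python3 loc.py
python3 - <<'E'
from meas import *
s=ctrl.snapshot("scene"); 
try: print(measure(s,"scene"))
except Exception as e: print(e)
o=ctrl.get_obs(); w=ctrl.snapshot("wrist"); pickle.dump((o,w),open("w1.pkl","wb"))
cv2.imwrite("pics/s1w1.png",np.hstack([cv2.resize(s["color"],(400,300)),cv2.resize(w["color"],(400,300))]))
E
```

```text
tool-frame from pivot mm 146.7 -19.4 yaw -28.84 arm if touching -29.67 tipz 0.0284 F [ 0.5 -0.1  0.4] 6.45
scene arm fit -30.11 viaPivot -26.89 (n144) | lever fit 8.19 via -171.76 (n91) | batten -34.48
```

View pics/s1w1.png

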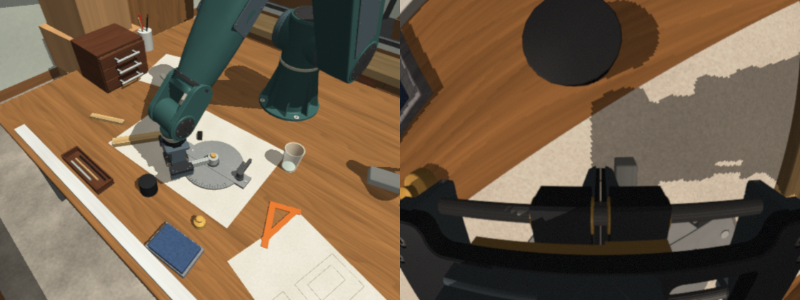

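Scene (left) shows the fingertip behind the arm at about (180,155), partly hiding arm and batten. The wrist view (right) shows the arm's end beside the fingers at (625,172). I'll push 3° more, then back off for a clear measurement.

apply_moves(increments=[[1,0.03,0.26,0,0,0,1],[1,0.03,0.26,0,0,0,1],[1,0.03,0.26,0,0,0,1],[1,0,0,0,0,0,0],[1,0,-1.0,0,0,0,0],[1,0,-1.5,0,0,0,0],[1,0,-0.5,-4,0,0,0],[1,0,0,-4,0,0,0]])

```text
time: 7.35
tcp_pos: [0.6909, -0.0475, 0.1254]
orientation: [[0.851, -0.524, -0.002], [-0.524, -0.851, 0.0], [-0.002, 0.001, -1.0]]
force: [0.7, -0.8, 0.0]
width: 0.0004
gripper_force: 0.0
```

apply_moves(increments=[[1,0,-3,-3,0,0,0],[1,0,-4,0,0,0,0],[1,0,-4,0,0,0,0],[1,0,-4,0,0,0,0],[1,0,-4,0,0,0,0],[1,0,-4,0,0,0,0],[1,0,0,0,0,0,0]])

```text
time: 8.05
tcp_pos: [0.8134, 0.1519, 0.1553]
orientation: [[0.853, -0.522, 0.001], [-0.522, -0.853, 0.001], [0.001, -0.001, -1.0]]
force: [-0.7, 0.2, -0.5]
width: 0.0005
gripper_force: 0.0
```

```bash
python3 loc.py
python3 - <<'E'
from meas import *
for n in("scene","top"):
    s=ctrl.snapshot(n); pickle.dump(s,open(n+"2.pkl","wb")); cv2.imwrite(f"pics/{n}2.png",s["color"])
    try: print(measure(s,n))
    except Exception as e: print(n,e)
E
```

```text
tool-frame from pivot mm 146.2 -284.7 yaw -31.5 arm if touching 23.83 tipz 0.1383 F [-0.7  0.2 -0.5] 8.05
scene arm fit -66.90 viaPivot -28.10 (n16) | lever fit 9.48 via -171.98 (n94) | batten -34.70
top attempt to get argmax of an empty sequence
```

View pics/scene2.png

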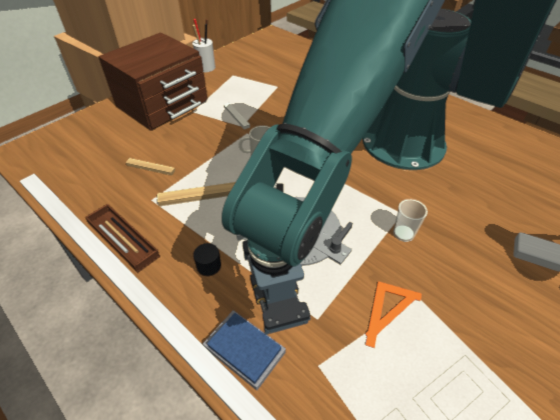

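Scene picture: the robot's wrist at (280,215) hides the gauge arm. I'll move to the robot side, above the lever's start, and measure from there.

apply_moves(increments=[[1,-3.7,2.15,0,0,0,0],[1,-3.7,2.15,0,0,0,0],[1,-3.7,2.15,0,0,0,0],[1,-3.7,2.15,0,0,0,0],[1,-3.7,2.15,0,0,0,0],[1,-3.7,2.15,0,0,0,0],[1,-3.7,2.15,0,0,0,0],[1,-3.7,2.15,0,0,0,0]])

```text
time: 8.95
tcp_pos: [0.4673, 0.155, 0.1554]
orientation: [[0.85, -0.526, -0.0], [-0.526, -0.85, -0.0], [-0.0, 0.0, -1.0]]
force: [0.1, 0.8, 0.1]
width: 0.0008
gripper_force: 0.0
```

```bash
python3 loc.py
python3 - <<'E'
from meas import *
for n in("scene","top"):
    s=ctrl.snapshot(n); pickle.dump(s,open(n+"3.pkl","wb")); cv2.imwrite(f"pics/{n}3.png",s["color"])
    try: print(measure(s,n))
    except Exception as e: print(n,e)
a=cv2.imread("pics/scene3.png");b=cv2.imread("pics/top3.png")
cv2.imwrite("pics/st3.png",np.hstack([a[100:340,100:500],b[100:340,100:500]]))
E
```

```text
tool-frame from pivot mm -151.0 -105.8 yaw -31.77 arm if touching -4.56 tipz 0.1384 F [0.1 0.8 0.1] 8.95
scene arm fit -31.18 viaPivot -30.20 (n371) | lever fit 9.55 via -172.18 (n94) | batten -35.51
top arm fit -31.17 viaPivot -30.94 (n179) | lever fit 8.14 via -170.80 (n32) | batten -35.25
```

View pics/st3.png

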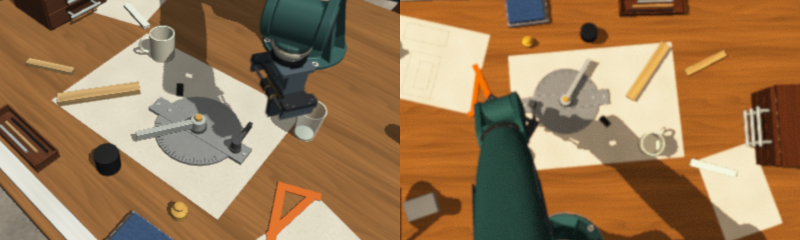

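The left half shows the arm (135,133)-(198,122) nearly parallel to the batten (56,99)-(140,88). The right half shows the gauge clear of the robot in the top view. The arm is at -31.2° in both views and the batten at -35.3°, so 4.1° remain. I'll go back for the last push.

apply_moves(increments=[[1,4.29,0.94,0,0,0,0],[1,4.29,0.94,0,0,0,0],[1,4.29,0.94,0,0,0,0],[1,4.29,0.94,0,0,0,0],[1,4.29,0.94,0,0,0,0],[1,4.29,0.94,0,0,0,0],[1,4.29,0.94,0,0,0,3.7],[1,0,0,0,0,0,0]])

```text
time: 9.85
tcp_pos: [0.6934, -0.0622, 0.1558]
orientation: [[0.812, -0.584, 0.002], [-0.584, -0.812, -0.001], [0.002, -0.001, -1.0]]
force: [-0.4, 1.4, -0.6]
width: 0.0003
gripper_force: 0.0
```

```bash
python3 loc.py; python3 -c "
from plan import plan
plan(.6883,-.0589,.028,-35.5)"
```

```text
tool-frame from pivot mm 152.3 -50.8 yaw -35.73 arm if touching -25.2 tipz 0.1388 F [-0.4  1.4 -0.6] 9.85
cm [-0.63  0.04 11.08] turn [-0.05 -0.13 -0.23] t 9.85 F [-0.4  1.4 -0.6] tcp [ 0.6934 -0.0622  0.1558]
```

apply_moves(increments=[[1,-0.5,0,3.5,0,0,0],[1,0,0,3.5,0,0,0],[1,0,0,2.5,0,0,0],[1,0,0,1.3,0,0,0],[1,0,0,0.2,0,0,0],[1,0,0.8,0,0,0,0],[1,0,0.7,0,0,0,0],[1,0,0,0,0,0,0]])

```text
time: 10.65
tcp_pos: [0.6776, -0.0685, 0.0467]
orientation: [[0.815, -0.58, 0.001], [-0.58, -0.815, -0.0], [0.001, -0.001, -1.0]]
force: [-0.3, -0.1, -0.4]
width: 0.0003
gripper_force: 0.0
```

```bash
python3 loc.py
```

```text
tool-frame from pivot mm 143.4 -35.8 yaw -35.46 arm if touching -29.9 tipz 0.0297 F [-0.3 -0.1 -0.4] 10.65
```

apply_moves(increments=[[1,0,0.3,0,0,0,0],[1,0,0.25,0,0,0,0],[1,0,0.25,0,0,0,0],[1,0,0.25,0,0,0,0],[1,0,0.25,0,0,0,0],[1,0,0.2,0,0,0,0],[1,0,0.1,0,0,0,0],[1,0,0,0,0,0,0]])

```text
time: 11.45
tcp_pos: [0.6682, -0.0807, 0.0454]
orientation: [[0.815, -0.58, -0.0], [-0.58, -0.815, 0.0], [-0.0, 0.0, -1.0]]
force: [0.4, 0.3, -0.2]
width: 0.0007
gripper_force: 0.3
```

```bash
python3 loc.py; python3 -c "
from meas import *
print(measure(ctrl.snapshot('scene'),'scene'))"
```

```text
tool-frame from pivot mm 142.8 -20.3 yaw -35.42 arm if touching -35.88 tipz 0.0284 F [ 0.4  0.3 -0.2] 11.45
scene arm fit -34.00 viaPivot -32.99 (n157) | lever fit 9.03 via -171.93 (n93) | batten -35.16
```

apply_moves(increments=[[1,0,0.08,0,0,0,0],[1,0,0.05,0,0,0,0],[1,0,0,0,0,0,0],[1,0,-1.0,0,0,0,0],[1,0,-1.5,0,0,0,0],[1,0,-0.5,-4,0,0,0],[1,0,0,-4,0,0,0],[1,0,0,-3,0,0,0]])

```text
time: 12.3
tcp_pos: [0.6861, -0.056, 0.1578]
orientation: [[0.815, -0.579, 0.001], [-0.579, -0.815, -0.0], [0.001, -0.001, -1.0]]
force: [-0.3, 0.5, 0.1]
width: 0.0007
gripper_force: 0.0
```

```bash
python3 loc.py; python3 -c "
from plan import plan
plan(.467,.150,.138,-35.5)"
```

```text
tool-frame from pivot mm 143.2 -50.7 yaw -35.37 arm if touching -24.28 tipz 0.1408 F [-0.3  0.5  0.1] 12.3
cm [-29.79  -4.12   0.25] turn [-0.04 -0.07  0.13] t 12.3 F [-0.3  0.5  0.1] tcp [ 0.6861 -0.056   0.1578]
```

apply_moves(increments=[[1,-4.25,-0.6,0,0,0,0],[1,-4.25,-0.6,0,0,0,0],[1,-4.25,-0.6,0,0,0,0],[1,-4.25,-0.6,0,0,0,0],[1,-4.25,-0.6,0,0,0,0],[1,-4.25,-0.6,0,0,0,0],[1,-4.25,-0.6,0,0,0,0],[1,0,0,0,0,0,0]])

```text
time: 13.1
tcp_pos: [0.4638, 0.1522, 0.1553]
orientation: [[0.817, -0.577, -0.002], [-0.577, -0.817, -0.0], [-0.001, 0.001, -1.0]]
force: [0.1, 0.2, -0.4]
width: 0.0004
gripper_force: 0.0
```

```bash
python3 -c "
from meas import *
for i in range(2):
  for n in ('scene','top'): print(measure(ctrl.snapshot(n),n))
from plan import plan
g=np.radians(5.); lp=PIV+.12*np.array([-np.sin(g),np.cos(g)]); a=np.radians(8.5)
P=lp-.055*np.array([np.cos(a),np.sin(a)])+.04*np.array([-np.sin(a),np.cos(a)]); print(lp,P); plan(*P,.028,8.5)"
```

```text
scene arm fit -34.79 viaPivot -33.93 (n375) | lever fit 9.29 via -172.27 (n98) | batten -35.52
top arm fit -34.97 viaPivot -34.67 (n180) | lever fit 8.51 via -171.05 (n30) | batten -35.08
scene arm fit -35.02 viaPivot -34.00 (n370) | lever fit 9.97 via -172.11 (n92) | batten -35.32
top arm fit -34.61 viaPivot -34.73 (n177) | lever fit 8.08 via -170.83 (n31) | batten -35.15
[0.52954131 0.10504336] [0.46923306 0.13647448]
cm [ 0.88  1.   11.07] turn [-2.00e-02 -4.00e-02 -4.39e+01] t 13.3 F [-0.4  0.3  0. ] tcp [0.4678 0.1496 0.1557]
```

The arm is at -34.85°, the average of two views taken twice, against -35.27° for the batten. That is within 0.5°, so the arm is set. Now the lever: turn the tool, then descend on the lever's +y side.

apply_moves(increments=[[1,0.9,1.0,0,0,0,-7.3],[1,0,0,0,0,0,-7.3],[1,0,0,0,0,0,-7.3],[1,0,0,0,0,0,-7.3],[1,0,0,0,0,0,-7.3],[1,0,0,0,0,0,-7.3],[1,0,0,4,0,0,0],[1,0,0,2,0,0,0]])

```text
time: 14.1
tcp_pos: [0.4688, 0.1353, 0.0938]
orientation: [[0.989, 0.145, -0.0], [0.145, -0.989, -0.0], [-0.0, 0.0, -1.0]]
force: [0.2, 0.4, -0.5]
width: 0.0005
gripper_force: 0.0
```

```bash
cat > locl.py <<'E'
from h import *
o=ctrl.get_obs(); R=np.array(o["orientation"]); p=np.array(o["tcp_pos"])
x,y,_=R.T@(p-[.5295,.105,p[2]])*1000; yaw=np.degrees(np.arctan2(R[1,0],R[0,0]))
print("tool-frame from lever pivot mm",round(x,1),round(y,1),"yaw",round(yaw,2),"tipz",round(p[2]-ctrl.tips_ahead,4),"F",np.round(o["force"],1),o["time"])
E
python3 locl.py
```

```text
tool-frame from lever pivot mm -55.6 -38.8 yaw 8.32 tipz 0.0768 F [ 0.2  0.4 -0.5] 14.1
```

Descend to 28 mm tip height, then ease up to contact.

apply_moves(increments=[[1,0,0,2.5,0,0,0],[1,0,0,1.6,0,0,0],[1,0,0,0.7,0,0,0],[1,0,0.6,0,0,0,0],[1,0,0.6,0,0,0,0],[1,0,0.4,0,0,0,0],[1,-0.1,0.29,0,0,0,-3],[1,-0.1,0.29,0,0,0,-3]])

```text
time: 14.9
tcp_pos: [0.4703, 0.1137, 0.0483]
orientation: [[0.968, 0.25, 0.001], [0.25, -0.968, 0.0], [0.001, 0.0, -1.0]]
force: [-0.4, 1.9, 0.1]
width: 0.0001
gripper_force: 0.6
```

apply_moves(increments=[[1,-0.1,0.29,0,0,0,-3],[1,-0.1,0.29,0,0,0,-3],[1,-0.1,0.29,0,0,0,-3],[1,-0.1,0.29,0,0,0,-3],[1,-0.1,0.29,0,0,0,-3],[1,-0.1,0.29,0,0,0,-3],[1,-0.1,0.29,0,0,0,-3],[1,-0.1,0.29,0,0,0,-3]])

```text
time: 15.7
tcp_pos: [0.4724, 0.0895, 0.0482]
orientation: [[0.783, 0.622, 0.001], [0.622, -0.783, 0.0], [0.001, 0.0, -1.0]]
force: [-0.6, 0.8, 0.9]
width: 0.0005
gripper_force: 0.7
```

```bash
python3 locl.py
```

```text
tool-frame from lever pivot mm -54.3 -23.4 yaw 38.49 tipz 0.0312 F [-0.6  0.8  0.9] 15.7
```

apply_moves(increments=[[1,-0.1,0.31,0,0,0,-3],[1,-0.1,0.31,0,0,0,-3],[1,-0.1,0.31,0,0,0,-3],[1,-0.1,0.31,0,0,0,-3],[1,-0.1,0.31,0,0,0,-3],[1,-0.1,0.31,0,0,0,-3],[1,-0.1,0.31,0,0,0,-3],[1,-0.1,0.31,0,0,0,-3]])

```text
time: 16.5
tcp_pos: [0.4857, 0.0673, 0.0481]
orientation: [[0.462, 0.887, 0.0], [0.887, -0.462, 0.0], [0.0, 0.0, -1.0]]
force: [-1.6, -0.2, -0.6]
width: 0.0005
gripper_force: 0.7
```

apply_moves(increments=[[1,-0.1,0.31,0,0,0,-3],[1,-0.1,0.31,0,0,0,-3],[1,-0.1,0.31,0,0,0,-3],[1,-0.1,0.31,0,0,0,-3],[1,-0.1,0.31,0,0,0,-3],[1,-0.1,0.31,0,0,0,-3],[1,-0.1,0.31,0,0,0,-3],[1,0,0,0,0,0,0]])

```text
time: 17.3
tcp_pos: [0.5044, 0.0538, 0.0481]
orientation: [[0.115, 0.993, 0.001], [0.993, -0.115, 0.0], [0.0, 0.001, -1.0]]
force: [-1.4, -0.2, 0.1]
width: 0.0002
gripper_force: 0.0
```

```bash
python3 locl.py
```

```text
tool-frame from lever pivot mm -53.7 -19.1 yaw 83.41 tipz 0.0311 F [-1.4 -0.2  0.1] 17.3
```

apply_moves(increments=[[1,-0.1,0.3,0,0,0,-3],[1,-0.1,0.3,0,0,0,-3],[1,-0.1,0.3,0,0,0,-3],[1,-0.1,0.25,0,0,0,-2.5]])

```text
time: 17.7
tcp_pos: [0.5153, 0.0496, 0.048]
orientation: [[-0.085, 0.996, 0.001], [0.996, 0.085, 0.0], [0.0, 0.001, -1.0]]
force: [-2.3, -0.5, -0.4]
width: -0.0
gripper_force: 0.6
```

```bash
python3 locl.py
```

```text
tool-frame from lever pivot mm -54.0 -18.9 yaw 94.89 tipz 0.031 F [-2.3 -0.5 -0.4] 17.7
```

Push on in small steps until the stop is felt.

apply_moves(increments=[[1,0,0.1,0,0,0,0],[1,0,0.1,0,0,0,0],[1,0,0,0,0,0,0]])

```text
time: 18.0
tcp_pos: [0.5172, 0.05, 0.0476]
orientation: [[-0.084, 0.996, 0.0], [0.996, 0.084, -0.0], [-0.0, 0.0, -1.0]]
force: [0.3, 0.3, 0.4]
width: 0.0004
gripper_force: 0.3
```

```bash
python3 locl.py
```

```text
tool-frame from lever pivot mm -53.8 -16.9 yaw 94.8 tipz 0.0306 F [0.3 0.3 0.4] 18.0
```

apply_moves(increments=[[1,0,0.1,0,0,0,0],[1,0,0.1,0,0,0,0]])

```text
time: 18.2
tcp_pos: [0.5189, 0.0501, 0.0474]
orientation: [[-0.085, 0.996, -0.0], [0.996, 0.085, -0.0], [-0.0, -0.0, -1.0]]
force: [-5.9, -2.5, 2.4]
width: 0.0005
gripper_force: 3.0
```

apply_moves(increments=[[1,0,0.1,0,0,0,0],[1,0,0.1,0,0,0,0]])

```text
time: 18.4
tcp_pos: [0.5192, 0.0501, 0.0471]
orientation: [[-0.085, 0.996, -0.004], [0.996, 0.085, -0.0], [-0.0, -0.004, -1.0]]
force: [-15.4, -4.2, 13.7]
width: 0.0004
gripper_force: 8.4
```

```bash
python3 locl.py
```

```text
tool-frame from lever pivot mm -53.8 -14.9 yaw 94.88 tipz 0.0301 F [-15.4  -4.2  13.7] 18.4
```

The force rises to 15 N with no travel, so the lever is on its stop. Back off, rise and check.

apply_moves(increments=[[1,0,-0.5,0,0,0,0],[1,0,-1.5,0,0,0,0],[1,0,-1.0,-3,0,0,0],[1,0,0,-4,0,0,0],[1,0,0,-4,0,0,0],[1,2,-2,-3,0,0,0],[1,4,-2,0,0,0,0],[1,4,0,0,0,0,0]])

```text
time: 19.2
tcp_pos: [0.4405, 0.1443, 0.1881]
orientation: [[-0.084, 0.997, 0.001], [0.997, 0.084, 0.0], [0.0, 0.002, -1.0]]
force: [1.3, -0.0, -0.5]
width: 0.0004
gripper_force: 0.0
```

Run:
```python
from meas import *
im=[]
for i in range(2):
  for n in ('scene','top'):
    s=ctrl.snapshot(n); im.append(s["color"])
    try: print(measure(s,n))
    except Exception as e: print(n,e)
cv2.imwrite("pics/end.png",cv2.resize(im[0][130:330,120:420],(780,520),interpolation=cv2.INTER_CUBIC))
o=ctrl.get_obs(); print(o["tcp_pos"].round(3) if hasattr(o["tcp_pos"],"round") else o["tcp_pos"],o["time"])
for nm,(u,v) in dict(weight=(279,309),lens=(207,255),eraser=(280,189)).items(): print(nm,cloud(s if 0 else ctrl.snapshot("scene"))[v,u].round(3))
```

```text
scene arm fit -34.90 viaPivot -33.80 (n382) | lever fit -88.38 via -81.96 (n129) | batten -35.32
top arm fit -35.21 viaPivot -34.75 (n178) | lever fit -85.64 via -82.96 (n62) | batten -35.03
scene arm fit -34.94 viaPivot -33.91 (n375) | lever fit -86.75 via -81.58 (n135) | batten -35.31
top arm fit -34.92 viaPivot -34.82 (n180) | lever fit -85.99 via -82.90 (n64) | batten -35.37
[0.442 0.144 0.187] 19.4
weight [0.768 0.125 0.041]
lens [ 0.786 -0.096  0.057]
eraser [ 0.464 -0.149  0.013]
```

View pics/end.png

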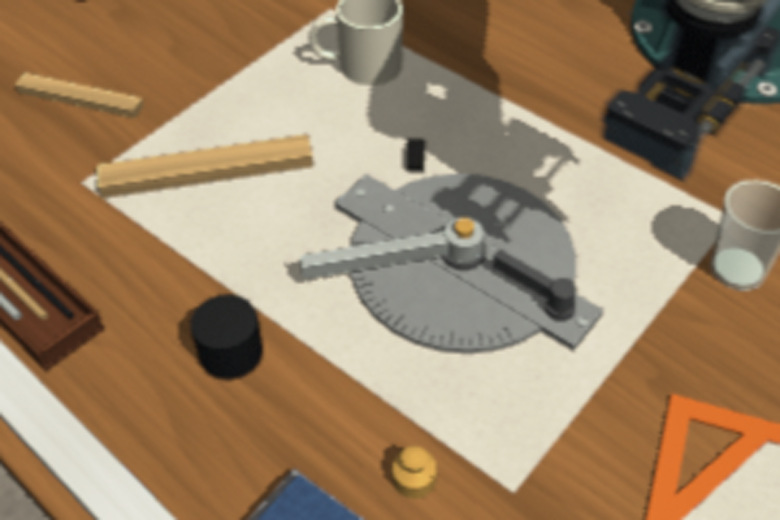

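The picture shows the lever lying along the crossbar, from (560,295) to (497,258), pointing at the pivot. The arm (305,265)-(460,240) is parallel to the batten (100,180)-(310,150), and nothing else has moved. The gripper is clear.

```bash
python3 -c "
from plant import ctrl
print(ctrl.job_done())"
```

```text
the job is handed in; nothing more can be done
None
```

The job is handed in: the arm is parallel to the oak batten within about 0.5° by camera measurement, the clamp lever is pushed in to its stop along the crossbar, and I saw nothing else on the desk moved.

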